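# Sort the hardness-test bench

### The job

Tidy up after the hardness tests: stand the stepped steel shaft and the brass bushing upright in the white tray, apart from each other; lay the large reference disc flat between the four pins of the wooden holder with the small disc flat and centred on top of it; and stand the V-block between the holder's two rails, in the middle of their length, groove upward and running along the rails. Set the discs down gently, do not drop them.

Things in the scene. Friction and masses are not known exactly. Their poses are not given: they have to be found in the camera images.
- disc_large: the larger of two plain grey steel reference discs, 65 mm across, 14 mm thick, 0.37 kg, loose; origin at the centre of its underside, z up
- disc_small: the smaller grey steel reference disc, 52 mm across, 8 mm thick, 0.13 kg, loose; origin at the centre of its underside, z up
- shaft: stepped round steel shaft standing upright, foot 26 mm across, narrower neck above, 53 mm tall, 0.13 kg, loose; origin at the centre of its underside, z up along it
- bushing: stepped round brass bushing standing on its 34 mm wide flange, 26 mm tall, 0.11 kg, loose; origin at the centre of its underside, z up along it
- v_block: dark steel V-block, 28 mm along its x, 31 mm along its y, 30 mm tall, 0.17 kg, loose, standing with its V groove upward; the groove runs along its x; may be gripped on its x or its y faces, low down; origin at the centre of its underside, z up
- tray: open white plastic tray, fixed to the bench, outside 111 mm along its x and 161 mm along its y, inside 94 x 144 mm, floor 2 mm above the bench, walls 45 mm high; origin at the centre of its underside
- holder: wooden board, fixed to the bench, 104 mm along its x, 190 mm along its y, 8 mm thick, with four steel pins in a square (the nest) at its +y end and two aluminium rails (the bay) at its -y end; origin at the centre of its underside
- nest (a point): centre of the four-pin nest, on the board's upper face (8 mm above the bench); the pins are 6 mm thick, stand 12 mm above the board, at 31.5 mm to either side in the holder's x and y: a 65 mm disc has 9 mm play each way, and fingers fit between the pins along the holder's x or y
- bay (a point): centre between the two rails, on the board's upper face (8 mm above the bench); the rails run along the holder's x, 56 mm long, 44 mm apart inside, 10 mm high; the ends are open for fingers that close along the holder's x
Mind the look-alikes: they are no part of the job. Of the things that look like the shaft, take the one that is farthest from the robot's base at the start. What is shaped like the disc_small but turquoise is not meant.

How it is judged:
By the outcome, as a careful person would: the job done as asked, in the order asked, and still so for the second after the job is handed in, with the robot touching nothing.
It also fails if it takes over 112 s, if anything falls off the work surface, if the arm or the gripper's body presses on something with over 40 N, if the wrist force passes 120 N, or if a joint passes its speed limit or range.

### The arm

A 6-joint arm with a two-finger parallel gripper is mounted at the origin on a cart in front of the work surface, level with it; the furniture and walls round the work are solid. World frame = base frame: x ahead of the robot, y to its left, z up, the work surface at z = 0. Lengths are in m, angles in rad, forces in N, time in s.
With the tool pointing down it reaches from about 0.25 to 0.725 m from the base axis. Payload 4 kg.
Tool frame: the origin (TCP) lies between the finger pads; the fingertips stand 8 mm ahead of it and the grasp point (between the pads) lies 11 mm behind it (bot.tip_reach is the distance from the TCP to the fingertips, in m); z points along the fingers, y is the line along which they close (so a half turn about z gives the same grasp; the last joint's range is limited). The gripper opens to 85 mm and grips with 20 to 120 N. Pads are 22 mm wide; open, the fingers measure 114 mm over their backs; the gripper's body (76 mm by 85 mm) begins 54 mm behind the grasp point. The pads swing forward as they close: fully open they stand 13 mm farther back than shut.
Start: joints at [-1.123, 0.241, 0.005, 1.335, 0, 1.571], TCP at [0.216, -0.451, 0.239] pointing down, gripper open.
Joint ranges: [-2.72, 2.72], [-1.05, 1.87], [-1.09, 1.28], [-1.99, 2.15], [-1.42, 1.44], [-3.14, 3.14]. Speed limits (rad/s): [2.79, 2.79, 3.14, 3.14, 3.14, 3.14].

### API

Orientations are given as a unit quaternion [x, y, z, w].
In Python, from workcell import bot gives the robot as it stands.
- The arm moves only by the tool move_arm, never from a script. Its argument "deltas" is a list of rows, each a list of 7 numbers: the opening, from 0 (shut) to 1 (fully open), then the shift along the tool's x, y, z in mm, then the turn, a rotation vector about the tool's x, y, z in degrees. In form: [[gripper, tx, ty, tz, ax, ay, az], ...]. A call has 1 to 10 rows; each row shifts and turns the commanded pose from where the row before left it, along the tool's axes as they then stand; what a row does not reach is not made up. A row lasts 1/12 s, in which the tool goes at most 41.7 mm and 7.16 degrees, less where a joint would pass 70% of its speed; a pose out of reach is approached as far as the arm can. A call is refused whole if a number of a shift passes 41.7 or a number of a turn 7.16, either way. A call with a gripper value outside its range is refused whole. The fingers move at their own pace and stop on an object; the grip force is fixed at half the most. Time passes only in rows, so rows that do not move let the fingers close. It gives the time, the measured TCP pose, the force, the opening and the grip force at its end, in the units of the state.
- bot.get_obs(): the state, without advancing time (a new reading comes with each control period).
- bot.camera(name): name is "scene" or "top" or "wrist"; returns the picture (384x512x3 uint8, blue, green, red); there is no depth.
- bot.calibration(name): a dict with "K" (3x3 intrinsics, pixels), "position" and "orientation" of the camera in the world. Camera axes: x right, y down, z forward; pixel columns grow to the right and rows downward; lengths in m; the calibration is good to about 2 mm. A picture is of the moment at which its call begins: read the wrist's pose just before it. calibration takes no time and is no camera call; for the wrist camera it gives the pose at the moment of the call.
- bot.job_done(): hands the job in; it is judged then, once.
Trained networks look in the newest picture that a camera, given by its name, has taken for a name from the list of things; names that differ only in an ending like _2 or _b are one class to them, and where a whole thing is asked for, a point or a joint stands for the part that bears it (a point fixed in the world has none). Each returns a list of dicts, best first, with "conf" (0 to 1); they miss things now and then, are a little off and sometimes report something else, mostly with a low value. They report only what shows in the picture. A call takes as long as a camera call. They do not tell look-alikes from the thing itself.
- bot.outline_of(query, camera): "pixels" (384x512 bool, what is visible of it) and "rect" ([left, top, width, height] in pixels, round what is visible of it).
The state is a dict: "clock": time; "joint_pos": joint angles; "joint_vel": joint speeds; "tau": joint torques, N m; "eef_pos": TCP position; "tool_rot": TCP orientation; "ft_force": force on the tool from outside, world axes, zero at the start; "ft_torque": the same for the moment, N m; "grip_width": finger opening in m; "grasp_force": force on a finger pad.
Only numpy, scipy, OpenCV 4.12 (cv2) and the standard library are available. Lean on these libraries where they do the work, as an engineer would, in place of code of your own. Each camera call takes 0.05 s, during which the arm holds its last target. There are 200 camera calls.

## Working session

There is one attempt and no reset: what is moved stays moved. The work goes in short steps, Python scripts to look and compute and a tool call to move; the robot and the scene stay as the last step left them, time stands still between calls to the robot, and variables do not carry over. Pictures are saved under pics/ and viewed, at most 16 in all, crops included, and the job is handed in when it is done.

Besides the shell and the picture viewer there is one more tool, called after "Call:" as a command line: name --pt "numbers of a row" for each row, then --argument value for the rest. move_arm: Moves the arm, as the interface text tells. Its arguments: {"type":"object","properties":{"deltas":{"type":"array","items":{"type":"array","items":{"type":"number"}}}},"required":["deltas"]}

```bash
mkdir -p pics; ls
python3 - <<'E'
from workcell import bot
import cv2,numpy as np
for n in("scene","top"):
    im=bot.camera(n);cv2.imwrite(f"pics/{n}0.png",cv2.resize(im,(800,600),interpolation=cv2.INTER_CUBIC));c=bot.calibration(n);print(n,c)
o=bot.get_obs();print(o)
E
```

```text
pics
scene {'K': array([[395.62423706,   0.        , 258.54977102],
       [  0.        , 395.62423706, 191.89741936],
       [  0.        ,   0.        ,   1.        ]]), 'position': array([0.00234762, 0.69683047, 0.76308002]), 'orientation': array([-0.28956021,  0.86124348, -0.39601448,  0.13261628])}
top {'K': array([[435.39288375,   0.        , 252.99222831],
       [  0.        , 435.39288375, 191.91008316],
       [  0.        ,   0.        ,   1.        ]]), 'position': array([0.43312433, 0.03514627, 1.09424394]), 'orientation': array([-0.70355585,  0.70980575, -0.0253312 ,  0.02330856])}
{'clock': 0.1, 'joint_pos': array([-1.12299882e+00,  2.41366001e-01,  3.84768632e-03,  1.33520299e+00,
       -3.45384413e-06,  1.57079924e+00]), 'joint_vel': array([ 0.00089434, -0.00312715,  0.00435377,  0.00033199,  0.00070075,
       -0.00072814]), 'tau': array([-3.94089257e-04, -3.73137152e+01,  2.53009486e+01,  1.08343354e-02,
       -1.16216206e-04,  3.79737308e-08]), 'eef_pos': array([ 0.21624838, -0.45019951,  0.2384835 ]), 'tool_rot': array([ 9.75039083e-01,  2.22031214e-01, -2.15389002e-04, -9.38079681e-04]), 'ft_force': array([0.19990759, 0.35320511, 0.47107911]), 'ft_torque': array([-0.02515501,  0.0300549 ,  0.03427187]), 'grasp_force': 0.0, 'grip_width': 0.08518319282689704}
```

View pics/scene0.png

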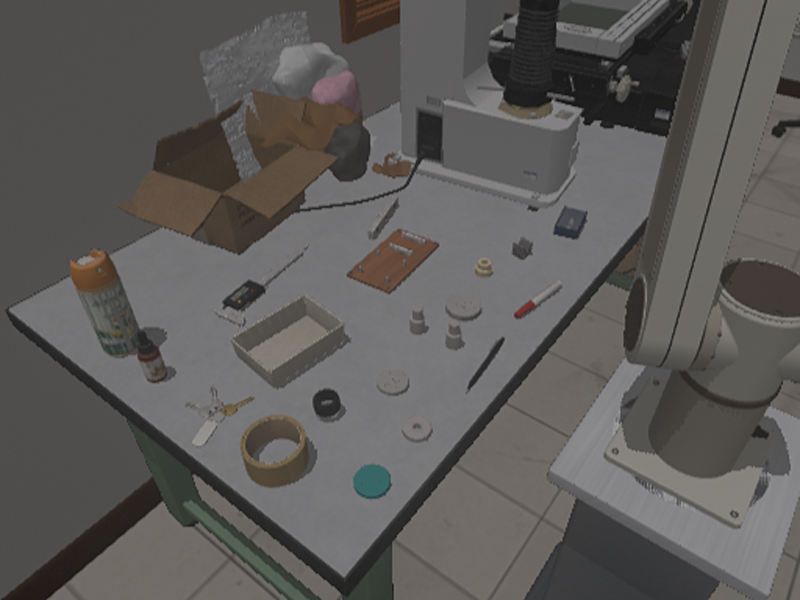

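View pics/top0.png

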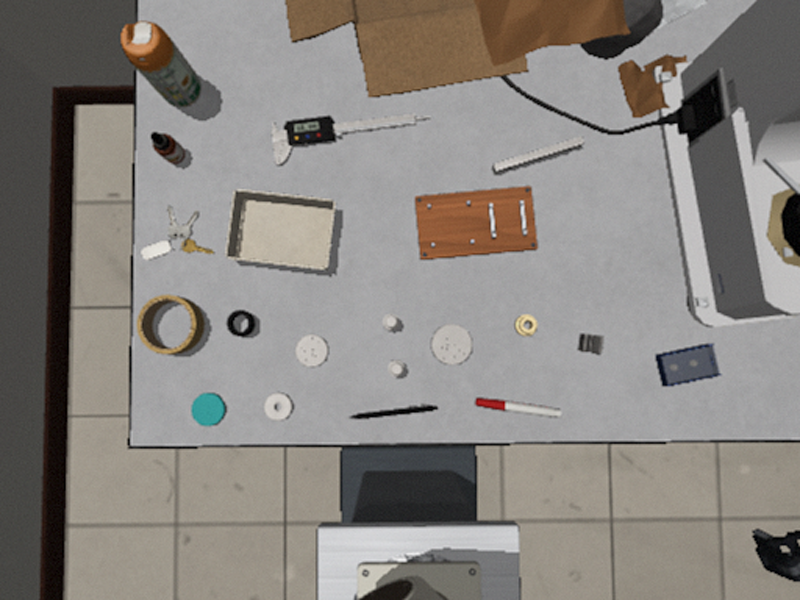

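The scene shows two shaft-like pieces, at top-view (800 px) (392,323) and (397,368). The upper one is farther from the base, so that is the one to take. For the discs, large is at (452,345) and small at (312,350). The decoys are the turquoise disc at (208,408) and the washer with a hole at (278,406). The bushing is at (526,324), the V-block at (590,343), the tray at (283,232), and the holder at (477,223) with its rails to the right (world -y).

```bash
cat > h.py <<'E'
from workcell import bot
import cv2,numpy as np
from scipy.optimize import least_squares,minimize
from scipy.spatial.transform import Rotation as R
def proj(c,P):
    q=R.from_quat(c["orientation"]).inv().apply(np.asarray(P,float)-c["position"]);q=q@c["K"].T
    return q[:,:2]/q[:,2:]
def back(c,uv,z):
    r=R.from_quat(c["orientation"]).apply(np.linalg.solve(c["K"],[uv[0],uv[1],1]));return c["position"]+r*(z-c["position"][2])/r[2]
A=np.linspace(0,2*np.pi,48,endpoint=False)
def circ(r,z):return np.c_[r*np.cos(A),r*np.sin(A),0*A+z]
def box(x,y,z0,z1):return np.array([[a*x/2,b*y/2,z] for a in(-1,1) for b in(-1,1) for z in(z0,z1)])
M={"disc_large":np.r_[circ(.0325,0),circ(.0325,.014)],"disc_small":np.r_[circ(.026,0),circ(.026,.008)],
"shaft":np.r_[circ(.013,0),circ(.013,.02),circ(.008,.053)],"bushing":np.r_[circ(.017,0),circ(.017,.008),circ(.011,.026)],
"v_block":box(.028,.031,0,.03),"tray":box(.111,.161,0,.045),"holder":box(.104,.19,0,.008)}
S=4
def sil(c,P):
    m=np.zeros((384*S,512*S),np.uint8);h=cv2.convexHull((proj(c,P)*S+S/2).astype(np.float32))
    cv2.fillConvexPoly(m,np.round(h).astype(np.int32),1);return cv2.resize(m.astype(np.float32),(512,384),interpolation=cv2.INTER_AREA)
def fit(name,c,mask,z=0,yaw=0,useyaw=None):
    """silhouette fit -> x,y,yaw,residual fraction"""
    useyaw=name in("v_block","tray","holder") if useyaw is None else useyaw
    m=mask.astype(np.float32);v,u=np.nonzero(mask);p=back(c,(u.mean(),v.mean()),z+M[name][:,2].max()/2)
    def cost(q):
        a=q[2]/.03 if useyaw else 0
        return np.abs(sil(c,R.from_euler("z",yaw+(a if useyaw else 0)).apply(M[name])+[q[0],q[1],z])-m).sum()/m.sum()
    best=None
    for y0 in((0,.3,-.3) if useyaw else (0,)):
        x0=np.array([p[0],p[1],y0*.03]);s=minimize(cost,x0,method="Nelder-Mead",options=dict(initial_simplex=x0+.006*np.r_[np.zeros((1,3)),np.eye(3)],xatol=1e-4,fatol=1e-4))
        if best is None or s.fun<best.fun:best=s
    return np.round([best.x[0],best.x[1],yaw+(best.x[2]/.03 if useyaw else 0),best.fun],4)
E
python3 - <<'E'
from h import *
for cam in("top","scene"):
    bot.camera(cam);c=bot.calibration(cam)
    for n in M:
        for d in bot.outline_of(n,cam)[:4]:
            if d["conf"]>.3:print(cam,n,round(d["conf"],2),d["rect"],fit(n,c,d["pixels"]))
im=bot.camera("wrist");cv2.imwrite("pics/w0.png",im)
c=bot.calibration("wrist");o=bot.get_obs();print(c,o["eef_pos"])
t=cv2.imread("pics/top0.png")[290:400,270:620];cv2.imwrite("pics/crop0.png",cv2.resize(t,None,fx=2.2,fy=2.2))
E
```

```text
top disc_large 0.89 [277.7, 206.8, 24.4, 26.1] [ 0.4385 -0.0553  0.      0.0369]
top disc_large 0.68 [144.3, 120.4, 71.1, 53.0] [0.626  0.2239 0.     0.8108]
top disc_large 0.51 [188.4, 213.3, 20.4, 23.8] [0.4328 0.1689 0.     0.855 ]
top disc_small 0.79 [190.7, 214.4, 20.8, 25.2] [0.4294 0.1683 0.     0.0577]
top disc_small 0.78 [120.7, 253.2, 23.3, 15.2] [0.3389 0.3324 0.     0.0427]
top disc_small 0.62 [144.1, 121.5, 71.0, 49.4] [0.6217 0.2297 0.     0.8791]
top shaft 0.68 [329.0, 199.3, 14.0, 18.5] [ 0.4672 -0.1725  0.      0.4184]
top shaft 0.61 [250.5, 230.1, 6.2, 11.0] [0.4014 0.0335 0.     0.0652]
top shaft 0.6 [246.2, 198.9, 11.3, 9.6] [0.4748 0.0409 0.     0.1625]
top bushing 0.6 [331.2, 199.9, 12.0, 16.1] [ 0.4673 -0.1746  0.      0.2115]
top v_block 0.58 [372.9, 215.7, 13.7, 9.4] [ 0.4387 -0.2749 -0.0623  0.1608]
top tray 0.98 [144.9, 123.5, 70.1, 49.7] [ 0.622   0.2128 -0.14    0.0842]
top holder 0.78 [266.0, 118.0, 76.2, 46.4] [ 0.6353 -0.0984  0.0691  0.0343]
scene disc_large 0.89 [285.7, 185.5, 23.7, 19.0] [ 0.4378 -0.0589  0.      0.0684]
scene disc_small 0.86 [225.4
[... 300 characters left out ...]
, 183.8, 22.2, 19.7] [ 0.4278 -0.0403  0.      0.5938]
scene bushing 0.44 [242.9, 238.3, 22.5, 16.8] [0.4242 0.1707 0.     0.4396]
scene v_block 0.66 [329.4, 156.8, 11.1, 6.6] [ 0.4354 -0.2783  0.2786  0.3211]
scene tray 0.75 [146.7, 186.2, 73.5, 60.6] [ 0.6242  0.2053 -0.1215  0.1028]
scene holder 0.67 [221.0, 144.7, 60.4, 41.1] [ 0.6341 -0.0991  0.0833  0.0449]
{'K': array([[319.52008803,   0.        , 254.61882853],
       [  0.        , 319.52008803, 190.69051055],
       [  0.        ,   0.        ,   1.        ]]), 'position': array([ 0.27771391, -0.42015104,  0.37414949]), 'orientation': array([ 0.83889903, -0.52721888, -0.0718176 ,  0.11459015])} [ 0.21648673 -0.45069021  0.23931149]
```

View pics/crop0.png

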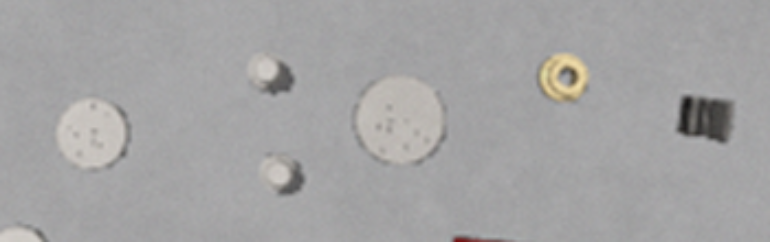

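The close crop shows the two shafts at (265,70) and (280,172) in crop pixels. The upper one, at about (0.474, 0.040), is the farther one. The plain discs, bushing and V-block all match their descriptions. Next is the wrist camera geometry.

Run:
```python
from h import *
o=bot.get_obs();c=bot.calibration("wrist");print(bot.tip_reach,[a for a in dir(bot) if a[0]!='_'])
T=R.from_quat(o["tool_rot"])
print("cam in tool",T.inv().apply(c["position"]-o["eef_pos"]),"look",T.inv().apply(R.from_quat(c["orientation"]).apply([0,0,1])),"right",T.inv().apply(R.from_quat(c["orientation"]).apply([1,0,0])))
print("tcp px",proj(c,[o["eef_pos"]]), "tip below .2", proj(c,[o["eef_pos"]-[0,0,.1],o["eef_pos"]-[0,0,.23]]))
```

```text
0.008 ['Unreachable', 'calibration', 'camera', 'get_obs', 'job_done', 'outline_of', 'tip_reach']
cam in tool [ 0.06841794 -0.00102206 -0.13483558] look [-2.68019562e-01  5.82222333e-04  9.63413294e-01] right [ 8.75846364e-04  9.99999551e-01 -3.60673987e-04]
tcp px [[256.58782008 254.8721679 ]] tip below .2 [[255.7687544  194.58125903]
 [255.34194968 163.16443221]]
```

Call:
move_arm --pt "1 0 -40 0 0 0 6.4" --pt "1 0 -40 0 0 0 6.4" --pt "1 0 -40 0 0 0 6.4" --pt "1 0 -40 0 0 0 6.4"

```text
clock: 1.28
eef_pos: [0.1715, -0.2966, 0.2388]
tool_rot: [1.0, -0.003, -0.0, -0.0]
ft_force: [0.4, 0.2, 0.5]
grip_width: 0.0855
grasp_force: 0.0
```

Call:
move_arm --pt "0.6 25 -28 0 0 0 0" --pt "0.6 25 -28 0 0 0 0" --pt "0.6 25 -28 0 0 0 0" --pt "0.6 25 -28 0 0 0 0" --pt "0.6 25 -28 0 0 0 0" --pt "0.6 25 -28 0 0 0 0" --pt "0.6 25 -28 0 0 0 0" --pt "0.6 25 -28 0 0 0 0" --pt "0.6 25 -28 10 0 0 0" --pt "0.6 25 -28 10 0 0 0"

```text
clock: 2.12
eef_pos: [0.424, -0.0161, 0.2199]
tool_rot: [1.0, 0.001, 0.001, 0.0]
ft_force: [-0.0, -0.8, 0.1]
grip_width: 0.0513
grasp_force: 0.0
```

Call:
move_arm --pt "0.6 25 -28 10 0 0 0" --pt "0.6 25 -28 10 0 0 0" --pt "0.6 0 0 0 0 0 0" --pt "0.6 0 0 0 0 0 0"

```text
clock: 2.45
eef_pos: [0.4726, 0.0184, 0.1982]
tool_rot: [1.0, 0.015, -0.001, -0.008]
ft_force: [-1.2, -0.9, 0.7]
grip_width: 0.0512
grasp_force: 0.0
```

```bash
cat >> h.py <<'E'
def look(n,pic=None,cam="wrist",k=3,**kw):
    o=bot.get_obs();c=bot.calibration(cam);im=bot.camera(cam)
    if pic:cv2.imwrite(f"pics/{pic}.png",im)
    e=o["eef_pos"];t=R.from_quat(o["tool_rot"]);x=t.apply([1,0,0]);print("eef",e.round(4),"yaw",round(np.arctan2(x[1],x[0]),4),"tilt",t.apply([0,0,1]).round(4)[:2],"w",round(o["grip_width"],4),"j",o["joint_pos"].round(2))
    for nn in n.split():
        for d in bot.outline_of(nn,cam)[:k]:
            if d["conf"]>.3:
                f=fit(nn,c,d["pixels"],**kw);w=t.inv().apply([f[0]-e[0],f[1]-e[1],0])*1000
                print(nn,round(d["conf"],2),d["rect"],f,"tool dxy mm",w.round(1)[:2])
E
python3 - <<'E'
from h import *
look("shaft","w1")
E
```

```text
eef [0.4726 0.0184 0.1982] yaw 0.0297 tilt [-0.0032  0.0162] w 0.0512 j [ 0.03  0.21 -0.14  1.22  0.02  3.14]
shaft 0.97 [229.5, 221.5, 27.4, 38.1] [0.399  0.0334 0.     0.0467] tool dxy mm [-73.1 -17.2]
shaft 0.92 [222.1, 156.3, 29.3, 32.1] [0.4711 0.0412 0.     0.0656] tool dxy mm [ -0.8 -22.8]
```

View pics/w1.png

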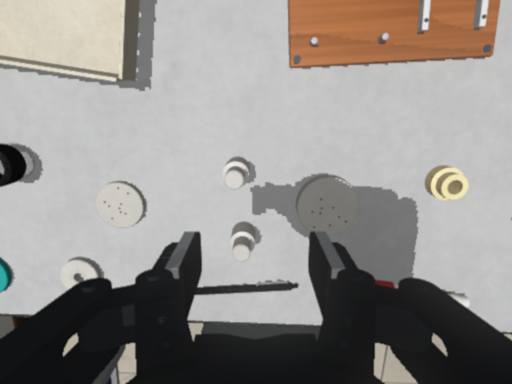

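The wrist picture shows the target shaft at (236,172), the near look-alike at (243,240), the large disc at (327,205), the bushing at (447,183) and the small disc at (120,203). Joint 6 is at its limit, so I'll work at yaw 90° instead.

Call:
move_arm --pt "0.6 0 0 0 0 0 -7" --pt "0.6 0 0 0 0 0 -7" --pt "0.6 0 0 0 0 0 -7" --pt "0.6 0 0 0 0 0 -7" --pt "0.6 0 0 0 0 0 -7" --pt "0.6 0 0 0 0 0 -7" --pt "0.6 0 0 0 0 0 -7" --pt "0.6 0 0 0 0 0 -7" --pt "0.6 0 0 0 0 0 -7" --pt "0.6 0 0 0 0 0 -7"

```text
clock: 3.38
eef_pos: [0.4718, 0.0166, 0.2006]
tool_rot: [0.81, 0.587, 0.005, -0.006]
ft_force: [-0.1, -0.2, -0.1]
grip_width: 0.0512
grasp_force: 0.0
```

Call:
move_arm --pt "0.6 0 0 0 0 0 -7" --pt "0.6 0 0 0 0 0 -7" --pt "0.6 0 0 0 0 0 -5" --pt "0.6 0 0 20 0 0 0" --pt "0.6 0 0 0 0 0 0"

```text
clock: 3.8
eef_pos: [0.4702, 0.017, 0.1782]
tool_rot: [0.704, 0.71, 0.005, -0.007]
ft_force: [-0.8, -0.5, 0.1]
grip_width: 0.0514
grasp_force: 0.0
```

Run:
```python
from h import *
look("shaft disc_large","w2")
```

```text
eef [0.4702 0.017  0.1782] yaw 1.5793 tilt [-0.0034  0.0163] w 0.0514 j [ 0.03  0.22 -0.18  1.17  0.02  1.59]
shaft 0.92 [158.8, 148.9, 41.7, 30.9] [0.3987 0.033  0.     0.0525] tool dxy mm [ 16.6 -71.4]
shaft 0.71 [242.4, 139.6, 31.2, 30.4] [0.4717 0.0407 0.     0.1003] tool dxy mm [23.7  1.7]
disc_large 0.63 [190.8, 215.5, 61.6, 62.1] [ 0.4363 -0.0548  0.      0.1463] tool dxy mm [-71.5 -34.5]
```

Call:
move_arm --pt "0.6 12 1 0 -0.2 -0.9 0" --pt "0.6 12 0.5 0 0 0 0" --pt "0.6 0 0 30 0 0 0" --pt "0.6 0 0 30 0 0 0" --pt "0.6 0 0 30 0 0 0" --pt "0.6 0 0 0 0 0 0" --pt "0.6 0 0 0 0 0 0"

```text
clock: 4.53
eef_pos: [0.473, 0.0418, 0.0895]
tool_rot: [0.704, 0.711, 0.0, -0.0]
ft_force: [0.1, 0.2, -0.8]
grip_width: 0.0509
grasp_force: 0.0
```

Run:
```python
from h import *
look("shaft","w3")
```

```text
eef [0.473  0.0418 0.0895] yaw 1.5809 tilt [0.0001 0.0006] w 0.0509 j [ 0.09  0.32 -0.31  0.94  0.    1.65]
shaft 0.64 [113.2, 190.7, 58.9, 63.1] [0.3986 0.0329 0.     0.0564] tool dxy mm [ -8.2 -74.4]
shaft 0.58 [232.8, 185.9, 41.5, 54.2] [0.4716 0.0408 0.     0.0514] tool dxy mm [-1.  -1.4]
```

View pics/w3.png

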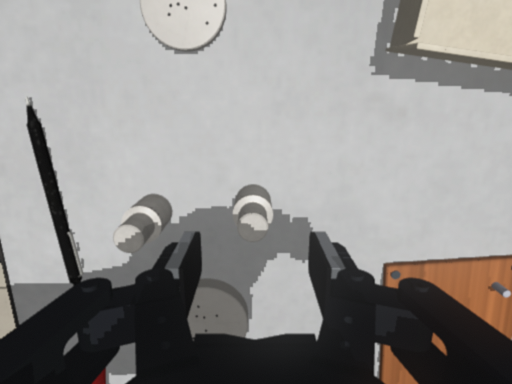

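The target shaft sits between the fingers at (253,212), with the look-alike well clear at (143,222). I'll go down and grip.

Call:
move_arm --pt "0.6 -1 -1.4 25 0 0 0" --pt "0.6 0 0 25 0 0 0" --pt "0.6 0 0 25 0 0 0" --pt "0.25 0 0 0 0 0 0" --pt "0.25 0 0 0 0 0 0" --pt "0.25 0 0 0 0 0 0" --pt "0.25 0 0 0 0 0 0" --pt "0.25 0 0 0 0 0 0"

```text
clock: 5.3
eef_pos: [0.4744, 0.0412, 0.0164]
tool_rot: [0.703, 0.711, 0.003, 0.002]
ft_force: [-0.3, -0.9, -1.1]
grip_width: 0.0236
grasp_force: 58.8
```

Run:
```python
from h import *
for c in("scene","top"):look("tray holder",cam=c,k=1)
```

```text
eef [0.4744 0.0412 0.0164] yaw 1.5813 tilt [0.0066 0.0011] w 0.0236 j [ 0.09  0.41 -0.4   0.75  0.    1.65]
tray 0.95 [148.8, 183.7, 70.7, 63.7] [ 0.6212  0.2063 -0.12    0.0577] tool dxy mm [163.5 148.5]
holder 0.65 [224.2, 148.8, 26.6, 35.4] [ 0.6622 -0.0817  0.531   1.4755] tool dxy mm [-124.9  186.5]
eef [0.4742 0.0413 0.0161] yaw 1.5814 tilt [0.0061 0.0012] w 0.0233 j [ 0.09  0.42 -0.4   0.75  0.    1.65]
tray 0.58 [146.4, 121.8, 69.7, 48.0] [ 0.623   0.2135 -0.1278  0.089 ] tool dxy mm [170.6 150.6]
holder 0.69 [265.5, 118.8, 81.1, 45.3] [ 0.6345 -0.0971  0.068   0.0294] tool dxy mm [-140.1  158.8]
```

Call:
move_arm --pt "0.2 0 0 -15 0 0 0" --pt "0.2 0 0 -35 0 0 0" --pt "0.2 0 0 -35 0 0 0" --pt "0.2 15 12 -25 0 0 0" --pt "0.2 28 21 0 0 0 0" --pt "0.2 28 21 0 0 0 0" --pt "0.2 28 21 0 0 0 0" --pt "0.2 28 21 0 0 0 0" --pt "0.2 28 21 0 0 0 0" --pt "0.2 15 12 0 0 0 0"

```text
clock: 6.43
eef_pos: [0.6013, 0.2158, 0.125]
tool_rot: [0.703, 0.712, 0.002, 0.001]
ft_force: [0.8, 0.0, -2.3]
grip_width: 0.0237
grasp_force: 59.3
```

Call:
move_arm --pt "0.2 15 12 0 0 0 0" --pt "0.2 15 12 0 0 0 0" --pt "0.2 0 0 0 0 0 0" --pt "0.2 0 0 0 0 0 0"

```text
clock: 6.77
eef_pos: [0.6232, 0.2433, 0.1244]
tool_rot: [0.703, 0.711, 0.001, 0.001]
ft_force: [-0.4, -0.4, -1.2]
grip_width: 0.0234
grasp_force: 59.3
```

Run:
```python
from h import *
look("tray","w4",k=1)
```

```text
eef [0.6232 0.2433 0.1244] yaw 1.5826 tilt [0.002  0.0003] w 0.0234 j [ 0.37  0.64  0.32  1.25 -0.    1.93]
tray 0.85 [170.1, 122.6, 172.4, 219.0] [ 0.617   0.2082 -0.1223  0.7817] tool dxy mm [-35.   -6.6]
```

View pics/w4.png

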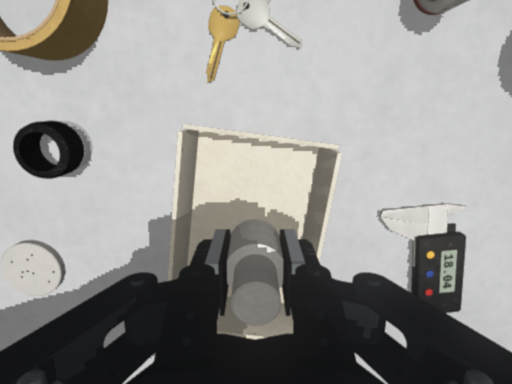

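The shaft is held over the tray at (256,270), centred between the walls at columns 190 and 315, with the far wall clear. I'll lower it.

Call:
move_arm --pt "0.2 0 0 30 0 0 0" --pt "0.2 0 0 30 0 0 0" --pt "0.2 0 0 25 0 0 0" --pt "0.2 0 0 12 0 0 0" --pt "0.2 0 0 6 0 0 0" --pt "0.2 0 0 0 0 0 0" --pt "0.2 0 0 2 0 0 0" --pt "0.2 0 0 0 0 0 0"

```text
clock: 7.53
eef_pos: [0.625, 0.2431, 0.0221]
tool_rot: [0.703, 0.711, 0.003, 0.001]
ft_force: [0.2, -0.1, -1.1]
grip_width: 0.0238
grasp_force: 59.3
```

Call:
move_arm --pt "0.2 0 0 2 0 0 0" --pt "0.2 0 0 0 0 0 0" --pt "0.2 0 0 0 0 0 0"

```text
clock: 7.78
eef_pos: [0.6242, 0.2429, 0.0191]
tool_rot: [0.703, 0.711, 0.002, 0.001]
ft_force: [0.1, 0.1, -2.3]
grip_width: 0.0236
grasp_force: 59.3
```

Call:
move_arm --pt "0.2 0 0 0.8 0 0 0" --pt "0.2 0 0 0 0 0 0" --pt "0.45 0 0 0 0 0 0" --pt "0.45 0 0 0 0 0 0" --pt "0.45 0 0 0 0 0 0" --pt "0.45 0 0 -20 0 0 0" --pt "0.45 0 0 -40 0 0 0" --pt "0.45 0 0 -40 0 0 0" --pt "0.45 0 0 -30 0 0 0" --pt "0.45 0 0 0 0 0 0"

```text
clock: 8.62
eef_pos: [0.6276, 0.2443, 0.1565]
tool_rot: [0.703, 0.711, 0.008, 0.004]
ft_force: [1.3, 0.7, 1.9]
grip_width: 0.0381
grasp_force: 0.0
```

Run:
```python
from h import *
look("shaft","w5",k=2,z=.002)
look("bushing v_block disc_large disc_small","t1",k=2,cam="top")
```

```text
eef [0.6276 0.2443 0.1565] yaw 1.5814 tilt [0.0169 0.0062] w 0.0381 j [ 0.37  0.62  0.36  1.3  -0.    1.93]
shaft 0.69 [232.9, 169.2, 33.5, 37.7] [0.6236 0.2426 0.     0.0757] tool dxy mm [-1.6 -4. ]
eef [0.6246 0.2431 0.1498] yaw 1.5813 tilt [0.0075 0.0026] w 0.0383 j [ 0.37  0.62  0.36  1.3  -0.    1.93]
bushing 0.73 [328.7, 198.6, 15.4, 17.2] [ 0.4686 -0.1736  0.      0.1208] tool dxy mm [-415.  -160.4]
bushing 0.62 [265.1, 119.3, 77.1, 47.3] [ 0.6286 -0.0903  0.      0.9504] tool dxy mm [-333.4    0.5]
v_block 0.67 [372.2, 216.3, 12.9, 8.3] [ 0.4375 -0.2748 -0.11    0.1692] tool dxy mm [-515.9 -192.5]
v_block 0.49 [187.9, 215.4, 22.2, 22.8] [ 0.4334  0.1689 -0.4514  0.4802] tool dxy mm [ -72.2 -191.9]
disc_large 0.72 [278.6, 205.5, 22.5, 27.5] [ 0.4398 -0.0548  0.      0.1011] tool dxy mm [-295.9 -187.9]
disc_small 0.8 [186.7, 212.3, 22.5, 26.4] [0.4304 0.1677 0.     0.0674] tool dxy mm [ -73.3 -195. ]
```

View pics/w5.png

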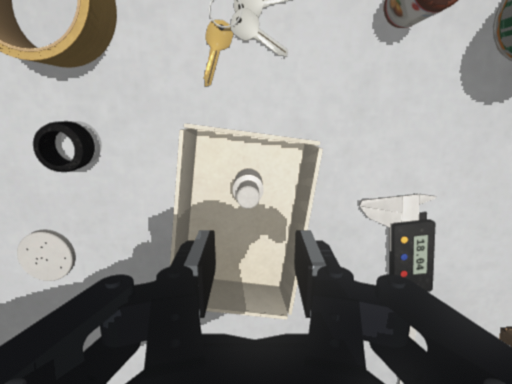

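The shaft stands upright in the tray at (248,190), toward the far end. Bushing next.

Call:
move_arm --pt "0.7 -20 -8 0 0 0 0" --pt "0.7 -36 -14 0 0 0 0" --pt "0.7 -36 -14 0 0 0 0" --pt "0.7 -36 -14 0 0 0 0" --pt "0.7 -36 -14 0 0 0 0" --pt "0.7 -36 -14 0 0 0 0" --pt "0.7 -36 -14 0 0 0 0" --pt "0.7 -36 -14 0 0 0 0" --pt "0.7 -36 -14 0 0 0 0" --pt "0.7 -36 -14 0 0 0 0"

```text
clock: 9.8
eef_pos: [0.4913, -0.1041, 0.1458]
tool_rot: [0.703, 0.711, 0.001, -0.0]
ft_force: [0.3, -1.4, 0.8]
grip_width: 0.0599
grasp_force: 0.0
```

Call:
move_arm --pt "0.7 -36 -14 15 0 0 0" --pt "0.7 -25 -10 20 0 0 0" --pt "0.7 -10 -3 25 0 0 0" --pt "0.7 0 0 0 0 0 0" --pt "0.7 0 0 0 0 0 0"

```text
clock: 10.22
eef_pos: [0.4648, -0.1737, 0.0848]
tool_rot: [0.704, 0.71, 0.0, -0.002]
ft_force: [0.2, -0.1, -0.1]
grip_width: 0.0599
grasp_force: 0.0
```

Run:
```python
from h import *
look("bushing v_block disc_large holder","w6",k=2)
```

```text
eef [ 0.4648 -0.1737  0.0848] yaw 1.5796 tilt [-0.0019  0.0032] w 0.0599 j [-0.36  0.36 -0.26  0.95  0.    1.2 ]
bushing 0.81 [232.3, 179.0, 48.8, 53.8] [ 0.4653 -0.1757  0.      0.1111] tool dxy mm [-2.   0.5]
v_block 0.84 [197.9, 303.1, 40.3, 31.3] [ 0.4381 -0.2636 -0.1419  1.5912] tool dxy mm [-89.6 -27.5]
disc_large 0.63 [150.9, 2.8, 110.9, 74.1] [ 0.4359 -0.0551  0.      0.0084] tool dxy mm [118.9 -27.9]
holder 0.59 [421.5, 1.5, 90.4, 236.5] [ 0.633  -0.0969  0.0822  0.0063] tool dxy mm [ 75.3 168.8]
```

View pics/w6.png

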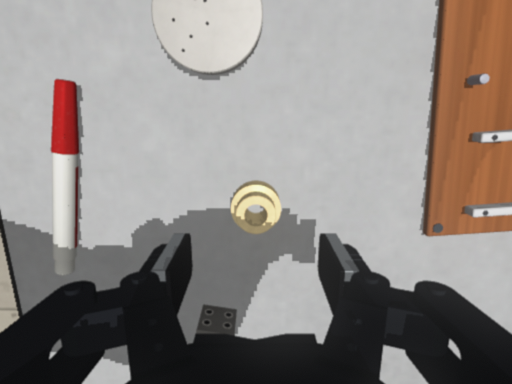

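The bushing is between the fingers at (256,207). I'll lower onto its flange.

Call:
move_arm --pt "0.7 -2 0.5 25 0 0 0" --pt "0.7 0 0 25 0 0 0" --pt "0.7 0 0 18 0 0 0" --pt "0.7 0 0 7 0 0 0" --pt "0.7 0 0 2 0 0 0" --pt "0.25 0 0 0 0 0 0" --pt "0.25 0 0 0 0 0 0" --pt "0.25 0 0 0 0 0 0" --pt "0.25 0 0 0 0 0 0" --pt "0.25 0 0 0 0 0 0"

```text
clock: 11.3
eef_pos: [0.4687, -0.1762, 0.0114]
tool_rot: [0.703, 0.711, 0.002, 0.002]
ft_force: [-1.6, 0.7, 6.6]
grip_width: 0.0296
grasp_force: 59.4
```

Call:
move_arm --pt "0.2 0 0 -10 0 0 0" --pt "0.2 0 0 -30 0 0 0" --pt "0.2 0 0 -35 0 0 0" --pt "0.2 15 6 -35 0 0 0" --pt "0.2 30 13 0 0 0 0" --pt "0.2 36 15 0 0 0 0" --pt "0.2 36 15 0 0 0 0" --pt "0.2 36 15 0 0 0 0" --pt "0.2 36 15 0 0 0 0" --pt "0.2 36 15 0 0 0 0"

```text
clock: 12.13
eef_pos: [0.5596, 0.0517, 0.1214]
tool_rot: [0.703, 0.711, 0.002, 0.001]
ft_force: [1.3, 0.2, -1.4]
grip_width: 0.0294
grasp_force: 59.6
```

Call:
move_arm --pt "0.2 36 15 0 0 0 0" --pt "0.2 36 15 0 0 0 0" --pt "0.2 30 13 0 0 0 0" --pt "0.2 18 9 0 0 0 0" --pt "0.2 7 4 0 0 0 0" --pt "0.2 0 0 0 0 0 0" --pt "0.2 0 0 0 0 0 0"

```text
clock: 12.72
eef_pos: [0.6133, 0.177, 0.1205]
tool_rot: [0.703, 0.711, 0.001, 0.001]
ft_force: [-0.2, 0.0, -1.2]
grip_width: 0.0301
grasp_force: 59.6
```

Run:
```python
from h import *
look("shaft","w7",k=2,z=.002)
```

```text
eef [0.6133 0.177  0.1205] yaw 1.5815 tilt [0.0026 0.0001] w 0.0301 j [ 0.28  0.58  0.2   1.19 -0.    1.84]
shaft 0.84 [1.2, 324.9, 34.0, 25.4] [0.359  0.0381 0.     1.    ] tool dxy mm [-136.2 -255.7]
shaft 0.55 [251.2, 86.9, 43.6, 38.4] [0.6243 0.2431 0.     0.0934] tool dxy mm [65.9 11.8]
```

View pics/w7.png

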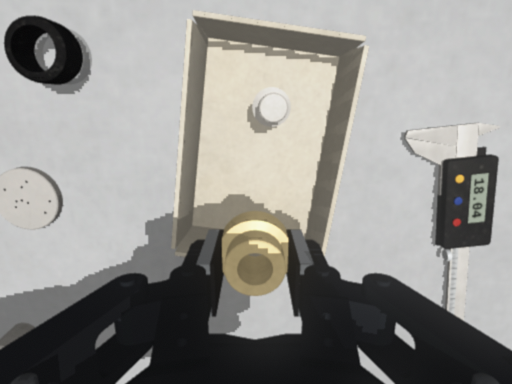

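The bushing is held upright by its flange at (255,255), with the shaft standing at (273,105) and good wall clearance. Lowering it now.

Call:
move_arm --pt "0.2 0 0 30 0 0 0" --pt "0.2 0 0 30 0 0 0" --pt "0.2 0 0 25 0 0 0" --pt "0.2 0 0 12 0 0 0" --pt "0.2 0 0 5 0 0 0" --pt "0.2 0 0 2 0 0 0" --pt "0.2 0 0 0 0 0 0" --pt "0.2 0 0 0 0 0 0"

```text
clock: 13.48
eef_pos: [0.6153, 0.1777, 0.0183]
tool_rot: [0.703, 0.711, 0.003, 0.002]
ft_force: [-0.7, 0.2, -1.2]
grip_width: 0.0298
grasp_force: 59.6
```

Call:
move_arm --pt "0.2 0 0 2 0 0 0" --pt "0.2 0 0 0 0 0 0" --pt "0.2 0 0 0 0 0 0"

```text
clock: 13.73
eef_pos: [0.6144, 0.1779, 0.0152]
tool_rot: [0.703, 0.711, 0.002, 0.001]
ft_force: [-0.9, 0.1, -1.0]
grip_width: 0.03
grasp_force: 59.6
```

Call:
move_arm --pt "0.2 0 0 1.4 0 0 0" --pt "0.2 0 0 0 0 0 0" --pt "0.2 0 0 0 0 0 0" --pt "0.2 0 0 0 0 0 0"

```text
clock: 14.07
eef_pos: [0.6144, 0.1779, 0.0137]
tool_rot: [0.703, 0.711, 0.002, 0.001]
ft_force: [-0.5, 0.5, 3.3]
grip_width: 0.0298
grasp_force: 60.1
```

Call:
move_arm --pt "0.5 0 0 0 0 0 0" --pt "0.5 0 0 0 0 0 0" --pt "0.5 0 0 0 0 0 0" --pt "0.5 0 0 -20 0 0 0" --pt "0.5 0 0 -40 0 0 0" --pt "0.5 0 0 -40 0 0 0" --pt "0.6 -10 -8 -30 0 0 -2" --pt "0.7 -28 -22 0 0 0 -2" --pt "0.8 -28 -22 0 0 0 0" --pt "1 -28 -22 0 0 0 0"

```text
clock: 14.9
eef_pos: [0.5451, 0.0786, 0.1434]
tool_rot: [0.678, 0.735, 0.002, 0.001]
ft_force: [0.7, -0.3, 0.5]
grip_width: 0.0784
grasp_force: 0.0
```

Run:
```python
from h import *
look("bushing shaft disc_large","t2",cam="top",k=2,z=0.002)
```

```text
eef [0.5451 0.0786 0.1434] yaw 1.6526 tilt [0.0048 0.0009] w 0.0784 j [ 0.14  0.39 -0.04  1.14  0.    1.63]
shaft 0.41 [162.9, 137.5, 11.2, 13.7] [0.6271 0.2442 0.     0.0893] tool dxy mm [158.4  95.3]
disc_large 0.55 [276.1, 206.0, 22.8, 28.2] [ 0.4381 -0.055   0.      0.074 ] tool dxy mm [-124.4 -117.6]
```

Call:
move_arm --pt "1 -27 -25 0 0 0 0" --pt "1 -27 -25 0 0 0 0" --pt "1 -27 -25 10 0 0 0" --pt "1 -27 -25 20 0 0 0" --pt "1 -16 -18 20 0 0 0" --pt "1 0 0 0 0 0 0" --pt "1 0 0 0 0 0 0"

```text
clock: 15.68
eef_pos: [0.4376, -0.0538, 0.0915]
tool_rot: [0.679, 0.735, 0.001, -0.0]
ft_force: [0.4, -0.4, 0.1]
grip_width: 0.0856
grasp_force: 0.0
```

Run:
```python
from h import *
look("disc_large holder",None,k=2)
for d in bot.outline_of("bushing","top"):print(d["conf"],d["rect"])
```

```text
eef [ 0.4376 -0.0538  0.0915] yaw 1.6501 tilt [0.001  0.0016] w 0.0856 j [-0.12  0.25 -0.39  0.92  0.    1.37]
disc_large 0.89 [205.1, 158.8, 95.0, 90.1] [ 0.436  -0.0551  0.      0.0161] tool dxy mm [-1.2 -1.7]
holder 0.86 [429.6, 150.9, 82.4, 226.6] [ 0.6728 -0.0548 -1.4933  0.109 ] tool dxy mm [-19.6 234.4]
0.15 [162.7, 136.0, 12.3, 15.4]
```

Call:
move_arm --pt "1 -1 -1.5 25 0 0 0" --pt "1 0 0 25 0 0 0" --pt "1 0 0 20 0 0 0" --pt "1 0 0 10 0 0 0" --pt "1 0 0 3 0 0 0" --pt "1 0 0 0 0 0 0" --pt "1 0 0 0 0 0 0"

```text
clock: 16.47
eef_pos: [0.4384, -0.0545, 0.0101]
tool_rot: [0.678, 0.735, 0.002, 0.001]
ft_force: [0.1, 1.0, 0.4]
grip_width: 0.0851
grasp_force: 0.0
```

Run:
```python
from h import *
look("disc_large","w8",k=1)
```

```text
eef [ 0.4384 -0.0545  0.0101] yaw 1.6522 tilt [0.0047 0.0007] w 0.0851 j [-0.12  0.37 -0.49  0.7   0.    1.36]
disc_large 0.73 [175.4, 186.4, 146.7, 138.8] [ 0.4358 -0.0549  0.      0.0124] tool dxy mm [-0.2 -2.6]
```

View pics/w8.png

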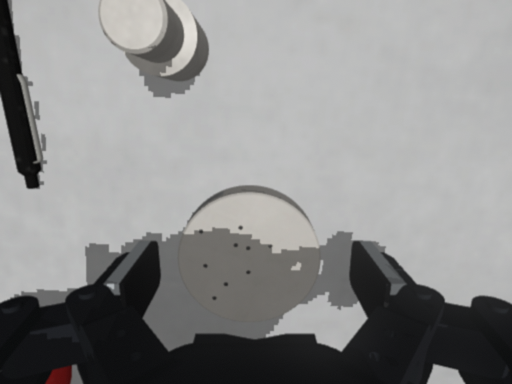

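The disc at (250,253) sits centred between the open fingers. I'll lower a little further and close.

Call:
move_arm --pt "1 0 -1.8 3 0 0 0" --pt "1 0 0 3 0 0 0" --pt "1 0 0 0 0 0 0" --pt "0.7 0 0 0 0 0 0" --pt "0.7 0 0 0 0 0 0" --pt "0.7 0 0 0 0 0 0" --pt "0.7 0 0 0 0 0 0" --pt "0.7 0 0 0 0 0 0"

```text
clock: 17.23
eef_pos: [0.4355, -0.055, 0.0041]
tool_rot: [0.678, 0.735, 0.002, 0.001]
ft_force: [-1.7, 0.9, 7.3]
grip_width: 0.0609
grasp_force: 64.4
```

Call:
move_arm --pt "0.65 0 0 -5 0 0 0" --pt "0.65 0 0 -15 0 0 0" --pt "0.65 0 0 -25 0 0 0" --pt "0.65 0 0 -25 0 0 0" --pt "0.65 0 0 -25 0 0 0" --pt "0.65 0 0 0 0 0 0"

```text
clock: 17.73
eef_pos: [0.4379, -0.0555, 0.1025]
tool_rot: [0.678, 0.735, 0.004, 0.004]
ft_force: [1.3, -0.4, -2.9]
grip_width: 0.061
grasp_force: 66.5
```

Run:
```python
from h import *
c=bot.calibration("top");s=512/800
g=lambda *p:[back(c,(np.array(q)+.5)*s-.5,.02).round(4)[:2] for q in p]
P=g((430,205),(469,203),(472,241),(433,244));print("pins",P,np.mean(P,0))
P=g((490,206),(493,238),(522,201),(526,234));print("rails",P,np.mean(P,0))
o=bot.get_obs();print(o["eef_pos"],o["grip_width"])
# upscaled crop of holder from the initial wrist/top views
im=cv2.imread("pics/top0.png")[170:275,400:550];cv2.imwrite("pics/hold.png",cv2.resize(im,None,fx=5,fy=5,interpolation=cv2.INTER_CUBIC))
```

```text
pins [array([ 0.6591, -0.0246]), array([ 0.6618, -0.087 ]), array([ 0.6005, -0.0908]), array([ 0.5962, -0.0286])] [ 0.6294  -0.05775]
rails [array([ 0.6567, -0.1205]), array([ 0.605 , -0.1244]), array([ 0.6643, -0.1719]), array([ 0.611 , -0.1771])] [ 0.63425  -0.148475]
[ 0.43794856 -0.05545675  0.10254668] 0.06100802592456675
```

View pics/hold.png

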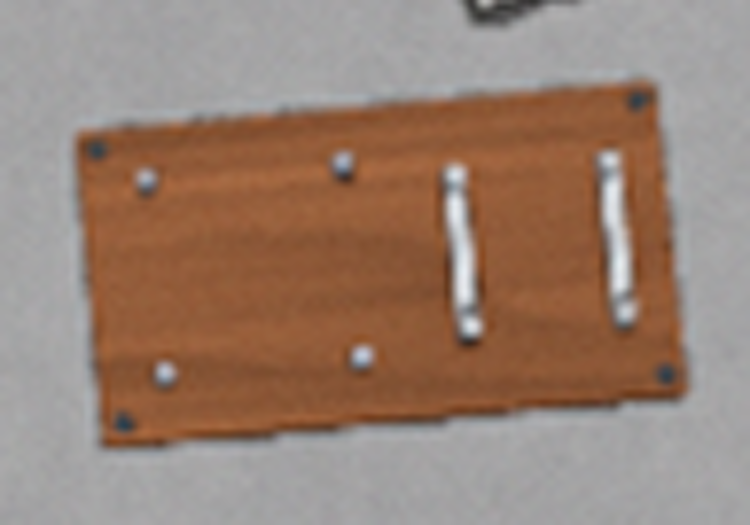

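Pins are at crop pixels (146,180), (343,163), (362,356) and (165,373), which puts the nest near (0.629, -0.058). The rails centre near (0.634, -0.1485).

Call:
move_arm --pt "0.65 -2 15 0 0 0 0" --pt "0.65 -3 30 0 0 0 0" --pt "0.65 -3 34 0 0 0 0" --pt "0.65 -3 34 0 0 0 0" --pt "0.65 -3 34 0 0 0 0" --pt "0.65 -3 30 0 0 0 0" --pt "0.65 -1 14 0 0 0 0" --pt "0.65 0 0 0 0 0 0" --pt "0.65 0 0 0 0 0 0"

```text
clock: 18.48
eef_pos: [0.6258, -0.0575, 0.0965]
tool_rot: [0.678, 0.735, 0.0, -0.001]
ft_force: [-0.6, -0.5, -2.9]
grip_width: 0.061
grasp_force: 66.5
```

```bash
cat >> h.py <<'E'
def pins(cam="wrist",pic=None,ctr=(.630,-.0575),yaw=.065):
    c=bot.calibration(cam);im=bot.camera(cam)
    if pic:cv2.imwrite(f"pics/{pic}.png",im)
    hsv=cv2.cvtColor(im,cv2.COLOR_BGR2HSV);m=((hsv[...,1]<70)&(hsv[...,2]>110)).astype(np.uint8)
    n,_,st,ce=cv2.connectedComponentsWithStats(m)
    for sx in(1,-1):
        for sy in(1,-1):
            p=R.from_euler("z",yaw).apply([sx*.0315,sy*.0315,.02])+[*ctr,0];uv=proj(c,[p])[0]
            d=[(np.hypot(*(ce[i]-uv)),i) for i in range(1,n) if 3<st[i,4]<400]
            if d:
                d,i=min(d);print((sx,sy),uv.round(),"blob",ce[i].round(1),st[i,4],"->",back(c,ce[i],.02).round(4)[:2],"expected",p[:2].round(4))
E
python3 - <<'E'
from h import *
look("disc_large",None,k=1,z=.095)
pins(pic="w9")
E
```

```text
eef [ 0.6258 -0.0575  0.0965] yaw 1.6513 tilt [-0.0009  0.0011] w 0.061 j [-0.09  0.58  0.14  1.13  0.    1.4 ]
disc_large 0.82 [185.2, 191.8, 139.6, 139.3] [ 0.6256 -0.0572  0.      0.0843] tool dxy mm [ 0.3 -0.2]
(1, 1) [310. 161.] blob [306.9 157.3] 75 -> [ 0.6571 -0.0216] expected [ 0.6594 -0.024 ]
(1, -1) [304. 247.] blob [350.1 274.8] 53 -> [ 0.7001 -0.1065] expected [ 0.6635 -0.0869]
(-1, 1) [216. 160.] blob [214.4 156.9] 85 -> [ 0.5953 -0.0263] expected [ 0.5965 -0.0281]
(-1, -1) [217. 246.] blob [240.5 191.5] 4 -> [ 0.6144 -0.0489] expected [ 0.6006 -0.091 ]
```

View pics/w9.png

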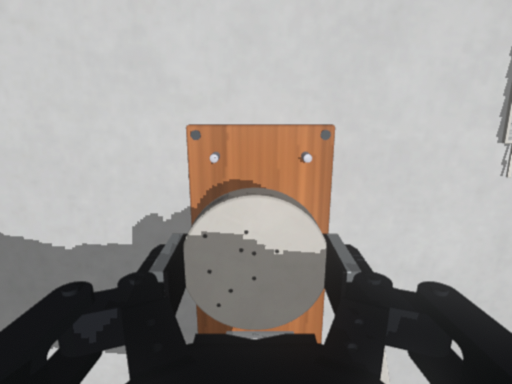

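The disc is held level over the nest, and the two far pins at (214,158) and (307,158) flank it evenly. Lowering gently.

Call:
move_arm --pt "0.65 0.8 3 20 0 0 0" --pt "0.65 0 0 25 0 0 0" --pt "0.65 0 0 15 0 0 0" --pt "0.65 0 0 10 0 0 0" --pt "0.65 0 0 5 0 0 0" --pt "0.65 0 0 3 0 0 0" --pt "0.65 0 0 1 0 0 0" --pt "0.65 0 0 0 0 0 0" --pt "0.65 0 0 0 0 0 0"

```text
clock: 19.38
eef_pos: [0.6308, -0.0567, 0.0212]
tool_rot: [0.678, 0.735, 0.002, 0.002]
ft_force: [0.4, 0.0, -2.7]
grip_width: 0.0611
grasp_force: 66.5
```

Call:
move_arm --pt "0.65 0 0 1 0 0 0" --pt "0.65 0 0 1 0 0 0" --pt "0.65 0 0 0 0 0 0" --pt "0.65 0 0 0 0 0 0"

```text
clock: 19.72
eef_pos: [0.6299, -0.0565, 0.018]
tool_rot: [0.678, 0.735, 0.001, 0.001]
ft_force: [-0.0, -0.6, -3.4]
grip_width: 0.0611
grasp_force: 66.5
```

Call:
move_arm --pt "0.65 0 -1 1.5 0 0 0" --pt "0.65 0 0 1.5 0 0 0" --pt "0.65 0 0 0 0 0 0" --pt "0.65 0 0 0 0 0 0"

```text
clock: 20.05
eef_pos: [0.6287, -0.0566, 0.0146]
tool_rot: [0.678, 0.735, 0.001, 0.001]
ft_force: [-0.1, -0.1, -3.4]
grip_width: 0.0616
grasp_force: 66.5
```

Call:
move_arm --pt "0.65 0 0 1 0 0 0" --pt "0.65 0 0 0.8 0 0 0" --pt "0.65 0 0 0 0 0 0" --pt "0.65 0 0 0 0 0 0"

```text
clock: 20.38
eef_pos: [0.6289, -0.0566, 0.013]
tool_rot: [0.678, 0.735, 0.001, 0.001]
ft_force: [0.0, -0.3, -2.7]
grip_width: 0.0612
grasp_force: 66.5
```

Call:
move_arm --pt "0.65 0 0 0.7 0 0 0" --pt "0.65 0 0 0 0 0 0" --pt "0.65 0 0 0 0 0 0" --pt "0.65 0 0 0 0 0 0"

```text
clock: 20.72
eef_pos: [0.629, -0.0566, 0.0125]
tool_rot: [0.678, 0.735, 0.001, 0.001]
ft_force: [-0.2, 1.5, -3.3]
grip_width: 0.0612
grasp_force: 66.5
```

Call:
move_arm --pt "0.65 0 0 0.5 0 0 0" --pt "0.65 0 0 0.5 0 0 0" --pt "0.65 0 0 0 0 0 0" --pt "0.65 0 0 0 0 0 0"

```text
clock: 21.05
eef_pos: [0.629, -0.0567, 0.0123]
tool_rot: [0.678, 0.735, 0.001, 0.001]
ft_force: [-3.1, 0.7, 4.3]
grip_width: 0.0612
grasp_force: 67.3
```

Contact. I'll release and back off upward.

Call:
move_arm --pt "1 0 0 0 0 0 0" --pt "1 0 0 0 0 0 0" --pt "1 0 0 0 0 0 0" --pt "1 0 0 -10 0 0 0" --pt "1 0 0 -30 0 0 0" --pt "1 0 0 -40 0 0 0" --pt "1 0 0 -40 0 0 0" --pt "1 0 0 -15 0 0 0" --pt "1 0 0 0 0 0 0" --pt "1 0 0 0 0 0 0"

```text
clock: 21.88
eef_pos: [0.6297, -0.0568, 0.1486]
tool_rot: [0.678, 0.735, 0.003, 0.002]
ft_force: [-0.5, -0.4, -0.2]
grip_width: 0.0855
grasp_force: 0.0
```

Run:
```python
from h import *
look("disc_large","w10",k=1,z=.008)
pins(ctr=(.6286,-.0565),yaw=.07)
look("disc_small",cam="top",k=2)
```

```text
eef [ 0.6297 -0.0568  0.1486] yaw 1.6511 tilt [0.0073 0.0005] w 0.0855 j [-0.09  0.55  0.22  1.24  0.    1.4 ]
disc_large 0.78 [212.4, 145.7, 80.7, 78.8] [ 0.6294 -0.0566  0.      0.0236] tool dxy mm [ 0.2 -0.3]
(1, 1) [294. 150.] blob [293.5 148.4] 53 -> [ 0.657  -0.0216] expected [ 0.6578 -0.0229]
(1, -1) [291. 222.] blob [291.7 221.5] 32 -> [ 0.6627 -0.085 ] expected [ 0.6622 -0.0857]
(-1, 1) [217. 149.] blob [217.5 148.2] 58 -> [ 0.5952 -0.0266] expected [ 0.595  -0.0273]
(-1, -1) [219. 222.] blob [219.2 221. ] 23 -> [ 0.5999 -0.0896] expected [ 0.5994 -0.0901]
eef [ 0.6273 -0.0566  0.1447] yaw 1.6512 tilt [-0.0003  0.0012] w 0.0858 j [-0.09  0.55  0.22  1.24  0.    1.4 ]
disc_small 0.89 [122.5, 254.2, 19.4, 12.9] [0.3389 0.3325 0.     0.076 ] tool dxy mm [ 411.  -256.3]
disc_small 0.87 [187.7, 215.4, 21.5, 23.2] [0.4295 0.1676 0.     0.0482] tool dxy mm [ 239.4 -179.2]
```

The large disc lies at (0.629, -0.057), within 1 mm of the pins' centre. Now for the grey small disc; the detection at (122,254) is the turquoise one.

Call:
move_arm --pt "1 18 -14 0 0 0 0" --pt "1 32 -24 0 0 0 0" --pt "1 32 -24 0 0 0 0" --pt "1 32 -24 0 0 0 0" --pt "1 32 -24 0 0 0 0" --pt "1 32 -24 0 0 0 0" --pt "1 32 -24 15 0 0 0" --pt "1 20 -14 20 0 0 0" --pt "0.9 9 -7 20 0 0 0" --pt "0.9 0 0 0 0 0 0"

```text
clock: 22.97
eef_pos: [0.4264, 0.1667, 0.0874]
tool_rot: [0.677, 0.736, -0.003, -0.002]
ft_force: [0.0, -0.3, 0.1]
grip_width: 0.0765
grasp_force: 0.0
```

Call:
move_arm --pt "0.9 0 0 0 0 0 0"

```text
clock: 23.05
eef_pos: [0.4302, 0.1662, 0.0902]
tool_rot: [0.678, 0.735, -0.001, 0.0]
ft_force: [0.6, 0.8, -0.1]
grip_width: 0.0768
grasp_force: 0.0
```

Run:
```python
from h import *
look("disc_small","w11",k=3)
```

```text
eef [0.4302 0.1662 0.0902] yaw 1.6528 tilt [-0.0006 -0.0011] w 0.0768 j [ 0.37  0.29 -0.34  0.94 -0.    1.86]
disc_small 0.57 [214.1, 158.8, 72.5, 73.3] [0.4278 0.1682 0.     0.0307] tool dxy mm [ 2.2 -2.2]
```

View pics/w11.png

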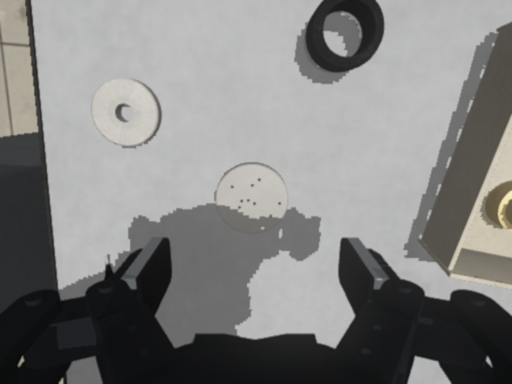

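The small disc is between the fingers at (251,197), and the bushing is visible standing upright in the tray at (505,205). I'll grip the disc.

Call:
move_arm --pt "0.9 2 -2 20 0 0 0" --pt "0.9 0 0 25 0 0 0" --pt "0.9 0 0 20 0 0 0" --pt "0.9 0 0 12 0 0 0" --pt "0.8 0 0 4 0 0 0" --pt "0.8 0 0 0 0 0 0" --pt "0.8 0 0 0 0 0 0"

```text
clock: 23.73
eef_pos: [0.4314, 0.1681, 0.0113]
tool_rot: [0.679, 0.734, 0.002, 0.001]
ft_force: [0.2, -0.3, -0.2]
grip_width: 0.0686
grasp_force: 0.0
```

Run:
```python
from h import *
look("disc_small",None,k=2)
```

```text
eef [0.4314 0.1681 0.0113] yaw 1.6497 tilt [0.0048 0.0014] w 0.0686 j [ 0.37  0.4  -0.44  0.73 -0.    1.86]
disc_small 0.62 [191.7, 194.4, 109.5, 107.2] [0.4279 0.1682 0.     0.0199] tool dxy mm [ 0.4 -3.4]
```

Call:
move_arm --pt "0.8 0 -2 2 0 0 0" --pt "0.8 0 0 2 0 0 0" --pt "0.8 0 0 0 0 0 0" --pt "0.8 0 0 0 0 0 0"

```text
clock: 24.17
eef_pos: [0.4278, 0.1682, 0.0065]
tool_rot: [0.678, 0.735, 0.001, 0.001]
ft_force: [0.6, -0.7, -1.1]
grip_width: 0.068
grasp_force: 0.0
```

Call:
move_arm --pt "0.55 0 0 0 0 0 0" --pt "0.55 0 0 0 0 0 0" --pt "0.55 0 0 0 0 0 0" --pt "0.55 0 0 0 0 0 0" --pt "0.55 0 0 0 0 0 0"

```text
clock: 24.58
eef_pos: [0.4278, 0.1683, 0.007]
tool_rot: [0.678, 0.735, 0.001, 0.001]
ft_force: [-1.3, -0.8, 6.1]
grip_width: 0.0481
grasp_force: 49.1
```

Call:
move_arm --pt "0.45 0 0 -5 0 0 0" --pt "0.45 0 0 -15 0 0 0" --pt "0.45 0 0 -30 0 0 0" --pt "0.45 0 0 -35 0 0 0" --pt "0.45 -10 8 -15 0 0 0" --pt "0.45 -25 19 0 0 0 0" --pt "0.45 -30 23 0 0 0 0" --pt "0.45 -30 23 0 0 0 0" --pt "0.45 -30 23 0 0 0 0" --pt "0.45 -30 23 0 0 0 0"

```text
clock: 25.42
eef_pos: [0.5593, 0.0218, 0.1067]
tool_rot: [0.678, 0.735, 0.001, 0.001]
ft_force: [0.5, 1.3, -1.9]
grip_width: 0.0472
grasp_force: 62.2
```

Call:
move_arm --pt "0.45 -30 23 0 0 0 0" --pt "0.45 -30 22 0 0 0 0" --pt "0.45 -18 13 0 0 0 0" --pt "0.45 -7.5 5.7 0 0 0 0" --pt "0.45 0 0 0 0 0 0" --pt "0.45 0 0 0 0 0 0" --pt "0.45 0 0 0 0 0 0"

```text
clock: 26.0
eef_pos: [0.6277, -0.0556, 0.1064]
tool_rot: [0.678, 0.735, 0.001, -0.0]
ft_force: [0.4, 0.4, -0.3]
grip_width: 0.0478
grasp_force: 62.2
```

Run:
```python
from h import *
z=bot.get_obs()["eef_pos"][2]-.007
look("disc_small","w12",k=2,z=z)
pins(ctr=(.6286,-.0565),yaw=.07)
```

```text
eef [ 0.6277 -0.0556  0.1064] yaw 1.6526 tilt [0.001  0.0016] w 0.0478 j [-0.09  0.58  0.16  1.15  0.    1.4 ]
disc_small 0.72 [184.8, 127.8, 143.9, 206.4] [ 0.6208 -0.0151  0.      1.0447] tool dxy mm [40.9 -3.5]
disc_small 0.71 [202.8, 198.2, 101.1, 108.8] [ 0.6277 -0.0555  0.      0.0409] tool dxy mm [0.1 0. ]
(1, 1) [300. 160.] blob [299.5 157.6] 73 -> [ 0.6571 -0.0215] expected [ 0.6578 -0.0229]
(1, -1) [296. 242.] blob [328.7 271.3] 39 -> [ 0.6904 -0.1079] expected [ 0.6622 -0.0857]
(-1, 1) [210. 159.] blob [210.8 157.4] 79 -> [ 0.5952 -0.0265] expected [ 0.595  -0.0273]
(-1, -1) [212. 241.] blob [180.8 271.4] 37 -> [ 0.5762 -0.1173] expected [ 0.5994 -0.0901]
```

The disc is centred in the grip. Lowering onto the large disc.

Call:
move_arm --pt "0.45 -1 1.3 20 0 0 0" --pt "0.45 0 0 22 0 0 0" --pt "0.45 0 0 15 0 0 0" --pt "0.45 0 0 8 0 0 0" --pt "0.45 0 0 4 0 0 0" --pt "0.45 0 0 2 0 0 0" --pt "0.45 0 0 0 0 0 0" --pt "0.45 0 0 0 0 0 0" --pt "0.45 0 0 0 0 0 0" --pt "0.45 0 0 0 0 0 0"

```text
clock: 26.98
eef_pos: [0.6313, -0.0579, 0.0368]
tool_rot: [0.678, 0.735, 0.002, 0.002]
ft_force: [0.2, -0.3, -1.8]
grip_width: 0.0475
grasp_force: 62.2
```

Call:
move_arm --pt "0.45 0 0 1.5 0 0 0" --pt "0.45 0 0 1 0 0 0" --pt "0.45 0 0 0 0 0 0" --pt "0.45 0 0 0 0 0 0" --pt "0.45 0 0 0 0 0 0"

```text
clock: 27.4
eef_pos: [0.6305, -0.0578, 0.0333]
tool_rot: [0.678, 0.735, 0.001, 0.001]
ft_force: [-0.7, 0.3, -1.8]
grip_width: 0.047
grasp_force: 62.2
```

Call:
move_arm --pt "0.45 1.1 -1 1 0 0 0" --pt "0.45 0 0 1 0 0 0" --pt "0.45 0 0 0 0 0 0" --pt "0.45 0 0 0 0 0 0" --pt "0.45 0 0 0 0 0 0" --pt "0.45 0 0 0 0 0 0"

```text
clock: 27.9
eef_pos: [0.6296, -0.0568, 0.0314]
tool_rot: [0.678, 0.735, 0.001, 0.001]
ft_force: [0.2, 0.1, -1.9]
grip_width: 0.047
grasp_force: 62.2
```

Call:
move_arm --pt "0.45 0 -0.3 0.7 0 0 0" --pt "0.45 0 0 0.7 0 0 0" --pt "0.45 0 0 0 0 0 0" --pt "0.45 0 0 0 0 0 0" --pt "0.45 0 0 0 0 0 0"

```text
clock: 28.32
eef_pos: [0.6292, -0.0568, 0.0299]
tool_rot: [0.678, 0.735, 0.001, 0.001]
ft_force: [0.6, 0.3, -2.0]
grip_width: 0.0471
grasp_force: 62.2
```

Call:
move_arm --pt "0.45 0 0 0.6 0 0 0" --pt "0.45 0 0 0 0 0 0" --pt "0.45 0 0 0 0 0 0" --pt "0.45 0 0 0 0 0 0"

```text
clock: 28.65
eef_pos: [0.6292, -0.0568, 0.0293]
tool_rot: [0.678, 0.735, 0.001, 0.001]
ft_force: [0.8, 0.2, -1.7]
grip_width: 0.0476
grasp_force: 62.2
```

Call:
move_arm --pt "0.45 0 0 0.5 0 0 0" --pt "0.45 0 0 0 0 0 0" --pt "0.45 0 0 0 0 0 0" --pt "0.45 0 0 0 0 0 0"

```text
clock: 28.98
eef_pos: [0.6292, -0.0568, 0.0292]
tool_rot: [0.678, 0.735, 0.001, 0.001]
ft_force: [-1.3, 0.3, 3.6]
grip_width: 0.0473
grasp_force: 62.7
```

Call:
move_arm --pt "0.8 0 0 0 0 0 0" --pt "0.8 0 0 0 0 0 0" --pt "0.8 0 0 0 0 0 0" --pt "0.8 0 0 -10 0 0 0" --pt "0.8 0 0 -30 0 0 0" --pt "0.8 0 0 -40 0 0 0" --pt "0.8 0 0 -30 0 0 0" --pt "0.8 0 0 0 0 0 0" --pt "0.8 0 0 0 0 0 0" --pt "0.8 0 0 0 0 0 0"

```text
clock: 29.82
eef_pos: [0.6287, -0.0569, 0.1391]
tool_rot: [0.678, 0.735, 0.001, 0.001]
ft_force: [0.1, 0.3, -1.2]
grip_width: 0.0684
grasp_force: 0.0
```

Run:
```python
from h import *
look("disc_small","w13",k=2,z=.022)
look("disc_large",None,k=2,z=.008)
look("v_block",cam="top",k=2)
```

```text
eef [ 0.6287 -0.0569  0.1391] yaw 1.6512 tilt [0.0034 0.0008] w 0.0684 j [-0.09  0.55  0.21  1.22  0.    1.4 ]
disc_small 0.6 [223.7, 157.2, 62.7, 67.6] [ 0.6294 -0.0572  0.      0.0221] tool dxy mm [-0.4  0.6]
eef [ 0.6277 -0.0568  0.1373] yaw 1.6512 tilt [0.     0.0011] w 0.0682 j [-0.09  0.55  0.21  1.22  0.    1.4 ]
disc_large 0.59 [217.9, 152.3, 81.6, 76.4] [ 0.6294 -0.0568  0.      2.2839] tool dxy mm [-0.2  1.7]
eef [ 0.6277 -0.0568  0.137 ] yaw 1.6512 tilt [-0.0004  0.0012] w 0.0685 j [-0.09  0.55  0.21  1.22  0.    1.4 ]
v_block 0.58 [372.0, 214.7, 14.6, 11.7] [ 0.4379 -0.2763 -0.1419  0.1775] tool dxy mm [-203.6 -206.9]
```

Call:
move_arm --pt "0.6 -14 -14 0 0 0 0" --pt "0.6 -26 -26 0 0 0 0" --pt "0.6 -28 -28 0 0 0 0" --pt "0.6 -28 -28 0 0 0 5" --pt "0.6 -28 -28 0 0 0 5" --pt "0.6 -28 -28 0 0 0 0" --pt "0.6 -28 -28 10 0 0 0" --pt "0.6 -16 -16 10 0 0 0" --pt "0.6 -8 -8 10 0 0 0" --pt "0.6 0 0 0 0 0 0"

```text
clock: 30.95
eef_pos: [0.4219, -0.2607, 0.1059]
tool_rot: [0.741, 0.672, 0.0, -0.002]
ft_force: [-0.1, 0.5, -0.1]
grip_width: 0.0511
grasp_force: 0.0
```

Call:
move_arm --pt "0.6 0 0 0 0 0 0" --pt "0.6 0 0 0 0 0 0"

```text
clock: 31.12
eef_pos: [0.4266, -0.26, 0.1083]
tool_rot: [0.739, 0.673, 0.002, 0.001]
ft_force: [-0.9, -0.2, -0.6]
grip_width: 0.0508
grasp_force: 0.0
```

Run:
```python
from h import *
look("v_block","w14",k=2)
for d in bot.outline_of("v_block","wrist")[:1]:
    x,y,w,h=[int(v) for v in d["rect"]];im=cv2.imread("pics/w14.png")[y-15:y+h+15,x-15:x+w+15];cv2.imwrite("pics/vb.png",cv2.resize(im,None,fx=6,fy=6,interpolation=cv2.INTER_CUBIC))
```

```text
eef [ 0.4266 -0.26    0.1083] yaw 1.4771 tilt [0.0039 0.0008] w 0.0508 j [-0.55  0.34 -0.22  1.01  0.    1.12]
v_block 0.89 [248.1, 190.7, 42.2, 53.2] [ 0.4353 -0.2752 -0.1308  0.0928] tool dxy mm [-14.3  10.1]
```

View pics/vb.png

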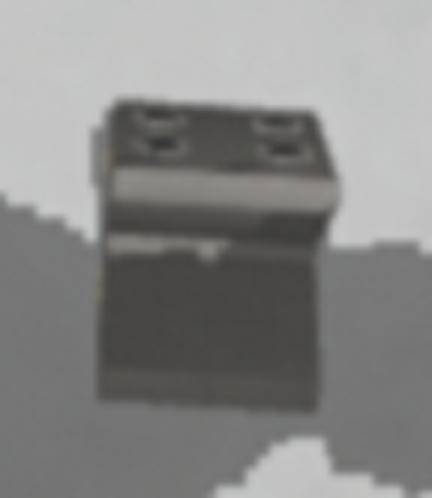

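The crop shows the V-block standing groove up with the groove running across the picture (tool y, about world x) and yaw about -0.13. I'll align and come down.

Call:
move_arm --pt "0.6 -14 9 0 0 0 2.1" --pt "0.6 0 0 25 0 0 0" --pt "0.6 0 0 25 0 0 0" --pt "0.6 0 0 0 0 0 0" --pt "0.6 0 0 0 0 0 0" --pt "0.6 0 0 0 0 0 0"

```text
clock: 31.77
eef_pos: [0.4343, -0.2748, 0.059]
tool_rot: [0.751, 0.66, 0.002, 0.001]
ft_force: [-0.5, -0.8, 0.3]
grip_width: 0.0512
grasp_force: 0.0
```

Run:
```python
from h import *
look("v_block",None,k=2)
```

```text
eef [ 0.4343 -0.2748  0.059 ] yaw 1.441 tilt [0.0039 0.0004] w 0.0512 j [-0.57  0.42 -0.25  0.9   0.    1.14]
v_block 0.74 [232.0, 191.0, 52.0, 65.0] [ 0.4353 -0.2758 -0.1924  0.1463] tool dxy mm [-0.9  1.1]
```

Call:
move_arm --pt "0.6 -0.9 1 20 0 0 1.5" --pt "0.6 0 0 18 0 0 0" --pt "0.6 0 0 8 0 0 0" --pt "0.6 0 0 2.5 0 0 0" --pt "0.6 0 0 0 0 0 0" --pt "0.25 0 0 0 0 0 0" --pt "0.25 0 0 0 0 0 0" --pt "0.25 0 0 0 0 0 0" --pt "0.25 0 0 0 0 0 0" --pt "0.25 0 0 0 0 0 0"

```text
clock: 32.7
eef_pos: [0.4354, -0.2765, 0.0109]
tool_rot: [0.76, 0.649, 0.002, 0.002]
ft_force: [-0.5, 0.0, 6.7]
grip_width: 0.0258
grasp_force: 59.8
```

Gripped at 26 mm, across the x faces. Lifting, turning to the holder's yaw, and moving over the bay.

Call:
move_arm --pt "0.2 0 0 -10 0 0 0" --pt "0.2 0 0 -30 0 0 0" --pt "0.2 0 0 -30 0 0 -6.7" --pt "0.2 0 0 -30 0 0 -6.7" --pt "0.2 10 18 0 0 0 0" --pt "0.2 17 31 0 0 0 0" --pt "0.2 18 33 0 0 0 0" --pt "0.2 18 33 0 0 0 0" --pt "0.2 18 33 0 0 0 0" --pt "0.2 16 29 0 0 0 0"

```text
clock: 33.53
eef_pos: [0.6044, -0.1641, 0.1104]
tool_rot: [0.679, 0.734, 0.001, 0.001]
ft_force: [0.5, -0.7, -1.5]
grip_width: 0.0261
grasp_force: 59.4
```

Call:
move_arm --pt "0.2 12 21 0 0 0 0" --pt "0.2 6 10 0 0 0 0" --pt "0.2 0 0 0 0 0 0" --pt "0.2 0 0 0 0 0 0" --pt "0.2 0 0 0 0 0 0"

```text
clock: 33.95
eef_pos: [0.6316, -0.1457, 0.11]
tool_rot: [0.68, 0.734, 0.001, 0.0]
ft_force: [-1.0, -0.2, -1.6]
grip_width: 0.026
grasp_force: 59.4
```

Run:
```python
from h import *
z=bot.get_obs()["eef_pos"][2]-.0109
look("v_block","w15",k=2,z=z)
pins(ctr=(.6286,-.0565),yaw=.076)
c=bot.calibration("wrist");im=cv2.imread("pics/w15.png");hsv=cv2.cvtColor(im,cv2.COLOR_BGR2HSV)
m=((hsv[...,1]<70)&(hsv[...,2]>150)).astype(np.uint8);n,_,st,ce=cv2.connectedComponentsWithStats(m)
for s in(1,-1):
  for e in(1,-1):
    p=R.from_euler("z",.076).apply([e*.028,s*.026,.018])+[.6343,-.1467,0];print("rail end expected px",proj(c,[p])[0].round())
for i in range(1,n):
    if 40<st[i,4]<3000:print(st[i],ce[i].round(1),back(c,ce[i],.018).round(4)[:2])
```

```text
eef [ 0.6316 -0.1457  0.11  ] yaw 1.6472 tilt [0.0012 0.0009] w 0.026 j [-0.23  0.61  0.22  1.19  0.    1.27]
v_block 0.74 [219.5, 214.7, 72.1, 93.3] [ 0.6318 -0.1448  0.0542  0.126 ] tool dxy mm [0.9 0.3]
(1, 1) [310.  17.] blob [309.1  15.9] 86 -> [ 0.6572 -0.0223] expected [ 0.6576 -0.0227]
(1, -1) [305. 118.] blob [305.1 117. ] 76 -> [ 0.662  -0.0847] expected [ 0.6624 -0.0855]
(-1, 1) [211.  17.] blob [210.7  16.6] 91 -> [ 0.5949 -0.0275] expected [ 0.5948 -0.0275]
(-1, -1) [214. 118.] blob [214.7 117.6] 77 -> [ 0.6001 -0.0899] expected [ 0.5996 -0.0903]
rail end expected px [296. 165.]
rail end expected px [219. 165.]
rail end expected px [294. 231.]
rail end expected px [221. 232.]
[206  12  10  10  79] [210.6  16.7] [ 0.5947 -0.0272]
[305  12  10  10  80] [309.8  16.4] [ 0.6582 -0.0221]
[210 114  10  10  70] [214.5 118.3] [ 0.6    -0.0905]
[302 114   9   9  67] [305.8 117.7] [ 0.6632 -0.0853]
[222 163  78  10 740] [260.2 167.5] [ 0.6344 -0.1228]
[257 242  31   8 184] [274.  245.7] [ 0.6501 -0.1834]
[ 461  269   51   82 2212] [494.1 312.5] [ 0.8373 -0.2299]
[ 217  307   80   32 2028] [258.  321.9] [ 0.6431 -0.2534]
[  0 322  38  28 590] [ 12.8 332.3] [ 0.4386 -0.2789]
[389 322  21  26 243] [398.5 334.1] [ 0.7625 -0.2567]
[100 337  12  11  74] [104.6 341.1] [ 0.5149 -0.2821]
[120 351  34  33 235] [139.2 367.9] [ 0.5436 -0.3079]
[356 351  34  33 231] [370.  367.9] [ 0.7445 -0.2931]
```

Call:
move_arm --pt "0.2 -2.9 3.4 20 0 0 0" --pt "0.2 0 0 25 0 0 0" --pt "0.2 0 0 20 0 0 0" --pt "0.2 0 0 10 0 0 0" --pt "0.2 0 0 5 0 0 0" --pt "0.2 0 0 2 0 0 0" --pt "0.2 0 0 0 0 0 0" --pt "0.2 0 0 0 0 0 0" --pt "0.2 0 0 0 0 0 0" --pt "0.2 0 0 0 0 0 0"

```text
clock: 34.93
eef_pos: [0.6374, -0.1481, 0.0296]
tool_rot: [0.679, 0.734, 0.002, 0.002]
ft_force: [0.5, -0.3, -1.7]
grip_width: 0.026
grasp_force: 59.4
```

Run:
```python
from h import *
z=bot.get_obs()["eef_pos"][2]-.0109
look("v_block","w16",k=2,z=z)
c=bot.calibration("wrist");im=cv2.imread("pics/w16.png");hsv=cv2.cvtColor(im,cv2.COLOR_BGR2HSV)
m=((hsv[...,1]<70)&(hsv[...,2]>150)).astype(np.uint8);n,_,st,ce=cv2.connectedComponentsWithStats(m)
for i in range(1,n):
    if 40<st[i,4]<3000 and st[i,1]<260:
        x,y,w,h,_=st[i];print(st[i],ce[i].round(1),[back(c,p,.018).round(4)[:2] for p in((x,y+h/2),(x+w,y+h/2))])
```

```text
eef [ 0.6374 -0.1481  0.0296] yaw 1.6477 tilt [0.0054 0.0003] w 0.026 j [-0.23  0.69  0.14  1.02  0.    1.26]
v_block 0.76 [220.3, 213.5, 67.9, 92.7] [ 0.6371 -0.1467  0.0782  0.1306] tool dxy mm [ 1.4 -0.2]
[315 113  14  14 145] [321.6 119.7] [array([ 0.6595, -0.0849]), array([ 0.6657, -0.0844])]
[173 114  14  14 148] [179.4 120.5] [array([ 0.5963, -0.0902]), array([ 0.6025, -0.0898])]
[ 193  186  117   17 1732] [251. 194.] [array([ 0.6061, -0.1238]), array([ 0.6616, -0.1195])]
[257 242  31   9 230] [273.1 245.3] [array([ 0.6386, -0.1484]), array([ 0.654 , -0.1472])]
```

Call:
move_arm --pt "0.2 -0.5 0 3 0 0 0" --pt "0.2 0 0 2 0 0 0" --pt "0.2 0 0 0 0 0 0" --pt "0.2 0 0 0 0 0 0" --pt "0.2 0 0 0 0 0 0" --pt "0.2 0 0 0 0 0 0"

```text
clock: 35.53
eef_pos: [0.6366, -0.1484, 0.0232]
tool_rot: [0.679, 0.734, 0.001, 0.001]
ft_force: [0.1, -0.2, -1.6]
grip_width: 0.0259
grasp_force: 59.4
```

Call:
move_arm --pt "0.2 0 0 1.5 0 0 0" --pt "0.2 0 0 0 0 0 0" --pt "0.2 0 0 0 0 0 0" --pt "0.2 0 0 0 0 0 0"

```text
clock: 35.87
eef_pos: [0.6366, -0.1484, 0.0217]
tool_rot: [0.679, 0.734, 0.001, 0.001]
ft_force: [0.0, 0.2, -1.8]
grip_width: 0.026
grasp_force: 59.4
```

Call:
move_arm --pt "0.2 0 -0.6 1.5 0 0 0" --pt "0.2 0 0 0 0 0 0" --pt "0.2 0 0 0 0 0 0" --pt "0.2 0 0 0 0 0 0"

```text
clock: 36.2
eef_pos: [0.636, -0.1485, 0.0202]
tool_rot: [0.679, 0.734, 0.001, 0.001]
ft_force: [0.2, -0.1, -1.6]
grip_width: 0.0261
grasp_force: 59.4
```

Call:
move_arm --pt "0.2 0 0 1 0 0 0" --pt "0.2 0 0 0 0 0 0" --pt "0.2 0 0 0 0 0 0" --pt "0.2 0 0 0 0 0 0"

```text
clock: 36.53
eef_pos: [0.636, -0.1485, 0.0192]
tool_rot: [0.679, 0.734, 0.001, 0.001]
ft_force: [-0.5, 1.1, -1.4]
grip_width: 0.0259
grasp_force: 59.4
```

Call:
move_arm --pt "0.2 0 0 0.6 0 0 0" --pt "0.2 0 0 0 0 0 0" --pt "0.2 0 0 0 0 0 0" --pt "0.2 0 0 0 0 0 0"

```text
clock: 36.87
eef_pos: [0.6362, -0.1485, 0.0189]
tool_rot: [0.679, 0.734, 0.001, 0.001]
ft_force: [-0.8, -0.1, 0.9]
grip_width: 0.0261
grasp_force: 59.5
```

Touching down. I'll release and retreat.

Call:
move_arm --pt "0.5 0 0 0 0 0 0" --pt "0.5 0 0 0 0 0 0" --pt "0.5 0 0 0 0 0 0" --pt "0.5 0 0 -10 0 0 0" --pt "0.5 0 0 -25 0 0 0" --pt "0.5 0 0 -35 0 0 0" --pt "0.5 0 0 -30 0 0 0" --pt "0.5 0 0 0 0 0 0" --pt "0.5 0 0 0 0 0 0" --pt "0.5 0 0 0 0 0 0"

```text
clock: 37.7
eef_pos: [0.6357, -0.1485, 0.1192]
tool_rot: [0.679, 0.734, 0.002, 0.001]
ft_force: [0.5, -0.3, -0.6]
grip_width: 0.0426
grasp_force: 0.0
```

Run:
```python
from h import *
look("v_block","w17",k=1,z=.008)
c=bot.calibration("wrist");im=cv2.imread("pics/w17.png");hsv=cv2.cvtColor(im,cv2.COLOR_BGR2HSV)
m=((hsv[...,1]<70)&(hsv[...,2]>130)).astype(np.uint8);n,_,st,ce=cv2.connectedComponentsWithStats(m)
for i in range(1,n):
    if 150<st[i,4]<3000 and st[i,1]<260:
        x,y,w,h,_=st[i];print(st[i],ce[i].round(1),[back(c,p,.018).round(4)[:2] for p in((x,y+h/2),(x+w,y+h/2))])
```

```text
eef [ 0.6357 -0.1485  0.1192] yaw 1.6477 tilt [0.0037 0.0007] w 0.0426 j [-0.23  0.61  0.25  1.21  0.    1.26]
v_block 0.77 [236.8, 171.1, 39.2, 51.2] [ 0.6362 -0.1474  0.0696  0.099 ] tool dxy mm [1.1 0.6]
[217 156  75  11 672] [254.1 161. ] [array([ 0.605 , -0.1241]), array([ 0.6605, -0.1198])]
[236 181  38   6 219] [255.1 183.6] [array([ 0.6202, -0.1402]), array([ 0.6488, -0.1379])]
[220 221  70   8 406] [254.1 224.2] [array([ 0.6097, -0.1742]), array([ 0.6644, -0.17  ])]
[ 454  248   58   97 2974] [491.6 298.2] [array([ 0.8083, -0.2231]), array([ 0.8568, -0.2193])]
```

Call:
move_arm --pt "0.5 -20 -30 -10 0 0 0" --pt "0.5 -20 -35 0 0 0 0" --pt "0.5 -20 -35 0 0 0 0" --pt "0.5 -20 -35 0 0 0 0" --pt "0.5 -20 -35 0 0 0 0" --pt "0.5 -20 -35 0 0 0 0" --pt "0.5 0 0 0 0 0 0" --pt "0.5 0 0 0 0 0 0"

```text
clock: 38.47
eef_pos: [0.4381, -0.2846, 0.1269]
tool_rot: [0.681, 0.732, 0.001, -0.001]
ft_force: [0.2, -0.1, 0.1]
grip_width: 0.0429
grasp_force: 0.0
```

Run:
```python
from h import *
im=bot.camera("top");a=cv2.resize(im[105:185,135:355],None,fx=3.6,fy=3.6,interpolation=cv2.INTER_CUBIC)
w=cv2.imread("pics/w17.png")[100:280,90:420];w=cv2.resize(w,(a.shape[1]//2,int(a.shape[1]/2*180/330)))
s=bot.camera("scene")[120:260,140:320];s=cv2.resize(s,(a.shape[1]-w.shape[1],w.shape[0]))
v=np.vstack([a,np.hstack([w,s])]);print(v.shape);cv2.imwrite("pics/final.png",v[:600,:800])
```

```text
(504, 792, 3)
```

View pics/final.png

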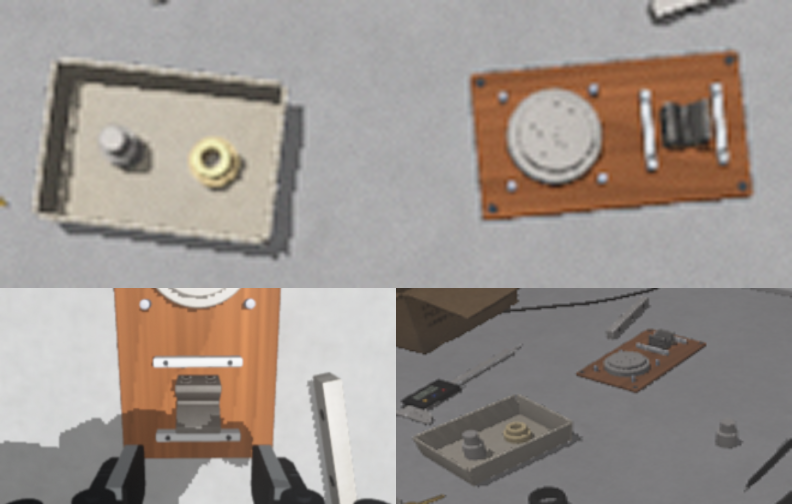

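The final picture shows everything in place. The shaft (120,145) and the bushing (215,160) stand upright and apart in the tray. The discs are stacked between the pins at (555,135), and the V-block is between the rails at (685,125), groove along them and within about 1.5 mm of the middle.

```bash
python3 -c "
from workcell import bot
print(bot.job_done())"
```

```text
the job is handed in; nothing more can be done
None
```

The job is done and handed in at about 38.5 s on the robot's clock: shaft and bushing upright and apart in the tray, the discs set down stacked in the nest, and the V-block in the bay, groove up and along the rails; the hand-in returned no verdict.

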